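# Wipe the valve face clean and hold the loupe over its seat

### The arm

A 6-joint arm with a two-finger parallel gripper is mounted at the origin on the work surface. World frame = base frame: x ahead of the robot, y to its left, z up, the work surface at z = 0. Lengths are in mm, angles in rad, forces in N, time in s.
With the tool pointing down it reaches from about 325 to 925 mm from the base axis. Payload 3.1 kg.
Tool frame: the origin (TCP) lies at the very end of the fingers, on their centre line; the grasp point (between the pads) lies 19 mm behind it; z points along the fingers, y is the line along which they close (so a half turn about z gives the same grasp; the last joint's range is limited). The gripper opens to 85 mm and grips with 20 to 120 N. Pads are 22 mm wide; open, the fingers measure 114 mm over their backs; the gripper's body (76 mm by 85 mm) begins 54 mm behind the grasp point. The pads swing forward as they close: fully open they stand 13 mm farther back than shut.
Start: joints at [1.058, 0.217, 1.613, -0, 1.311, -0.112], TCP at [243.83, 575.488, 231.3] pointing down, gripper open.
Joint ranges: [-2.75, 2.75], [-0.78, 2.1], [0.31, 2.55], [-1.13, 4.27], [0.13, 2.63], [-2.58, 2.58]. Speed limits (rad/s): [2.79, 2.79, 3.14, 3.14, 3.14, 3.14].

### API

Orientations are given as a 3x3 rotation matrix whose columns are the frame's x, y, z axes.
In Python, from cell import monitor, optics, bot, spotter gives the robot as it stands.
- The arm moves only by the shell command python3 -m handwheel 'ROWS' [OPENING] [FORCE]. ROWS is text: rows parted by semicolons, each of 4 numbers parted by spaces: the shift along the tool's x, y, z in m, then the turn about the tool's z in rad. A call has 1 to 8 rows; each row shifts and turns the commanded pose from where the row before left it, along the tool's axes as they then stand; what a row does not reach is not made up. A row lasts 1/10 s, in which the tool goes at most 50 mm and 8.59 degrees, less where a joint would pass 70% of its speed; a pose out of reach is approached as far as the arm can. A call with a gripper value outside its range is refused whole. OPENING is the opening, from -1 (shut) to 1 (fully open), set as the call begins (- or left out, the last holds). The fingers move at their own pace and stop on an object; FORCE is the grip in N (left out, the last holds). Time passes only in rows, so rows that do not move let the fingers close. It gives the time, the measured TCP pose, the force, the opening and the grip force at its end, in the units of the state.
- monitor.sense(): the state, without advancing time (a new reading comes with each control period).
- optics.capture(name): name is "side" or "top"; returns a dict with "frame" (384x512x3 uint8, red, green, blue), "intrinsics" (3x3 intrinsics, pixels), "rvec" (rotation vector, rad) and "tvec" (3), from world to camera coordinates, as OpenCV has them. Camera axes: x right, y down, z forward; pixel columns grow to the right and rows downward; lengths in mm; the calibration is good to about 2 mm. A picture is of the moment at which its call begins. There is no depth.
- bot.sign_off(): hands the job in; it is judged then, once.
Trained networks look in a picture, given as the dict that the camera call returned (one of the last four; its "shot" number tells which), for a name from the list of things; names that differ only in an ending like _2 or _b are one class to them, and where a whole thing is asked for, a point or a joint stands for the part that bears it (a point fixed in the world has none). Each returns a list of dicts, best first, with "confidence" (0 to 1); they miss things now and then, are a little off and sometimes report something else, mostly with a low value. They report only what shows in the picture. A call takes as long as a camera call. They do not tell look-alikes from the thing itself.
- spotter.search_frame(picture, name): "at" ([column, row] as shares, 0 to 1, of the picture: columns of its width, rows of its height, amid what is visible of it).
- spotter.masks_of(picture, name): "pixels" (384x512 bool, what is visible of it) and "at" ([column, row] as shares, 0 to 1, of the picture: columns of its width, rows of its height, amid what is visible of it).
The state is a dict: "t": time; "q": joint angles; "dq": joint speeds; "effort": joint torques, N m; "position": TCP position; "orientation": TCP orientation; "wrist_force": force on the tool from outside, world axes, zero at the start; "moment": the same for the moment, N m; "width": opening from 0.0 (shut) to 1.0 (fully open); "gripper_force": force on a finger pad.
Only numpy, scipy, OpenCV 4.12 (cv2) and the standard library are available. Lean on these libraries where they do the work, as an engineer would, in place of code of your own. Each camera call takes 0.05 s, during which the arm holds its last target. There are 200 camera calls.

### The job

With the scraper block, wipe the four loose chips off the valve body's machined top face so that they all land in the tray it stands in (do not push them with the gripper or the loupe), then stand the scraper upright back on the table and let go of it. Next pick up the loupe and hold it still and level, the lens centred over the seat ring and at the focal height shown by the red tip of the surface gauge's scriber, without touching the valve body or knocking the scriber and without disturbing the other things on the table. Finish while still holding the loupe there.

Things in the scene. Friction and masses are not known exactly. Their poses are not given: they have to be found in the camera images.
- tray: steel chip tray on the table, 260 x 260 mm, walls 28 mm high, floor 3 mm thick, fixed. Origin under its centre at table height; axes along its sides, z up. The valve body stands fixed in its middle
- valve_body: octagonal dull-yellow casting 120 mm across flats (flats face its +x, -x, +y, -y), fixed square in the tray; its bright flat machined top face is 92 mm above the table. A round spool end sticks out on its +y and its -y side, to 96 mm from the centre and at most 86 mm above the table. Origin under its centre, on the tray's floor
- seat_centre (a point): centre of the seat ring on the machined top face of the valve body, 92 mm above the table; the seat is a bright ring of 45 mm outer diameter; its bore is closed flush by a red plug 30 mm in diameter, so the whole face is flat. Axes as the tray's
- scraper_mid (a point): middle of the scraper block, 25 mm above its flat underside; loose, 0.11 to 0.18 kg, standing upright on the table, left or right of the tray. Orange foot 110 mm long (its y) x 26 mm thick (x, with brass edge strips) x 22 mm high; above it a black grip 80 mm long (y) x 18 mm thick (x), from 22 to 50 mm above the underside. z up
- loupe_handle (a point): centre of the loupe's handle, 13 mm above its underside; loose, 0.14 to 0.21 kg, balances about 17 mm from here towards the lens, lying flat on the table on the other side of the tray from the scraper. Black handle 112 mm long (its x) x 24 mm wide (y) x 26 mm high; the lens head sticks out along +x. z up, square to the lens
- lens_centre (a point): centre of the loupe's lens, 105 mm from the handle's centre along the loupe's +x and 8 mm above its underside (5 mm lower than the handle's centre). The pale round head is 84 mm in diameter and 16 mm thick, the clear lens 69 mm in diameter. z up, square to the lens
- surface_gauge: surface gauge on the table beyond the tray (the side away from the robot): green base 75 x 60 x 30 mm held fast by its magnet, upright spindle 240 mm high. Origin under the spindle. Its scriber, a 4 mm rod on a sliding clamp, points along the gauge's -x, back over the tray's edge, past the +y side of the valve body
- pointer_tip (a point): red tip of the gauge's scriber, 100 mm from the spindle along the gauge's -x; its height marks the loupe's focal height (155 to 195 mm above the table)
- chip0_mid (a point): loose steel chip on the machined face: a blue C-shaped curl about 18 mm across and 8 mm high, 10 g, lying flat; this point is the middle of the curl, half-way up
- chip1_mid (a point): loose steel chip on the machined face: a blue C-shaped curl about 18 mm across and 8 mm high, 10 g, lying flat; this point is the middle of the curl, half-way up
- chip2_mid (a point): loose steel chip on the machined face: a blue C-shaped curl about 18 mm across and 8 mm high, 10 g, lying flat; this point is the middle of the curl, half-way up
- chip3_mid (a point): loose steel chip on the machined face: a blue C-shaped curl about 18 mm across and 8 mm high, 10 g, lying flat; this point is the middle of the curl, half-way up
- strip_a: flat grey metal strip 200 x 34 x 5 mm with target dots, to be left alone; origin under its middle
- strip_b: flat grey metal strip 200 x 34 x 5 mm with target dots, to be left alone; origin under its middle
- caliper: digital caliper, 220 mm long, 12 mm high, to be left alone; origin under its middle
- setup_block: steel setup block 50 x 75 x 25 mm with four holes, to be left alone; origin under its middle
- dot_tape_roll: white tape roll, 80 mm across, 22 mm high, to be left alone; origin under its middle
- paint_pen: white and yellow paint pen, 135 mm long, 14 mm thick, to be left alone; origin under its middle
There are look-alikes about, which are no part of the job. Of the things like the part that bears loupe_handle, leave any that is blue; of the rest the larger one is meant.

How it is judged:
By the outcome, as a careful person would: the job done as asked, in the order asked, and still so for the second after the job is handed in, while the arm keeps its last pose, push and grip.
It also fails if it takes over 70 s, if anything falls off the work surface, if the arm or the gripper's body presses on something with over 40 N, if the wrist force passes 120 N, or if a joint passes its speed limit or range.

## Working session

There is one attempt and no reset: what is moved stays moved. The work goes in short steps, Python scripts to look and compute and a shell command to move; the robot and the scene stay as the last step left them, time stands still between calls to the robot, and variables do not carry over. Pictures are saved under pics/ and viewed, at most 10 in all, crops included, and the job is handed in when it is done.

```bash
ls; mkdir -p pics
cat > h.py <<'E'
import numpy as np, cv2
from cell import monitor, optics, bot, spotter
def P(c):
    R,_=cv2.Rodrigues(np.array(c["rvec"],float)); t=np.array(c["tvec"],float).reshape(3)
    return np.array(c["intrinsics"],float),R,t
def ray(c,px):
    K,R,t=P(c); d=R.T@np.linalg.solve(K,[px[0],px[1],1.]); return -R.T@t,d
def onz(c,px,z):
    o,d=ray(c,px); return o+d*(z-o[2])/d[2]
def tri(c1,p1,c2,p2):
    o1,d1=ray(c1,p1);o2,d2=ray(c2,p2)
    A=np.stack([d1,-d2],1); s=np.linalg.lstsq(A,o2-o1,rcond=None)[0]
    a=o1+d1*s[0];b=o2+d2*s[1]; return (a+b)/2,np.linalg.norm(a-b)
def proj(c,X):
    K,R,t=P(c); x=K@(R@np.array(X,float)+t); return x[:2]/x[2]
def px(d): return np.array(d["at"])*[512,384]
E
python3 - <<'E'
from h import *
s=optics.capture("side");t=optics.capture("top")
np.save('st.npy',[s,t],allow_pickle=True)
im=np.vstack([s["frame"],t["frame"]]) 
cv2.imwrite('pics/s.png',cv2.resize(s["frame"][:,:,::-1],(800,600)))
cv2.imwrite('pics/t.png',cv2.resize(t["frame"][:,:,::-1],(800,600)))
for c in (s,t):
    print('cam',ray(c,(256,192)))
    for n in ["tray","seat_centre","scraper_mid","loupe_handle","lens_centre","surface_gauge","pointer_tip","chip0_mid"]:
        print(n,[(px(d).round(1).tolist(),round(d["confidence"],2)) for d in spotter.search_frame(c,n)])
E
```

```text
pics
cam (array([ 301.46637651, 1040.49863529,  778.93777166]), array([ 0.21891614, -0.85604655, -0.46872667]))
tray [([247.3, 233.9], 0.96)]
seat_centre [([316.9, 278.6], 0.39)]
scraper_mid [([263.0, 311.5], 0.86)]
loupe_handle [([270.4, 196.3], 0.87), ([318.0, 191.2], 0.69), ([305.6, 169.2], 0.64), ([244.2, 229.8], 0.41)]
lens_centre [([302.4, 168.9], 0.64), ([314.8, 192.0], 0.61), ([269.2, 195.4], 0.58), ([262.2, 309.0], 0.32)]
surface_gauge [([179.7, 233.1], 0.66), ([248.6, 235.9], 0.58), ([270.0, 195.6], 0.46), ([259.7, 312.6], 0.18)]
pointer_tip [([178.7, 201.5], 0.58), ([243.9, 227.6], 0.15)]
chip0_mid []
cam (array([ 246.1234381 , -101.93041569, 1905.53223238]), array([ 0.17656021, -0.0237638 , -0.98403006]))
tray [([229.8, 187.9], 0.56)]
seat_centre [([231.2, 191.1], 0.67)]
scraper_mid [([147.9, 216.1], 0.67), ([209.9, 139.1], 0.53)]
loupe_handle [([369.3, 218.4], 0.8), ([149.3, 162.7], 0.67), ([297.6, 192.2], 0.56), ([315.5, 233.5], 0.48)]
lens_centre [([366.4, 217.8], 0.93), ([296.3, 191.0], 0.76), ([314.4, 232.9], 0.49)]
surface_gauge [([210.8, 139.0], 0.78), ([184.6, 247.0], 0.56)]
pointer_tip [([210.1, 128.6], 0.63)]
chip0_mid []
```

View pics/s.png

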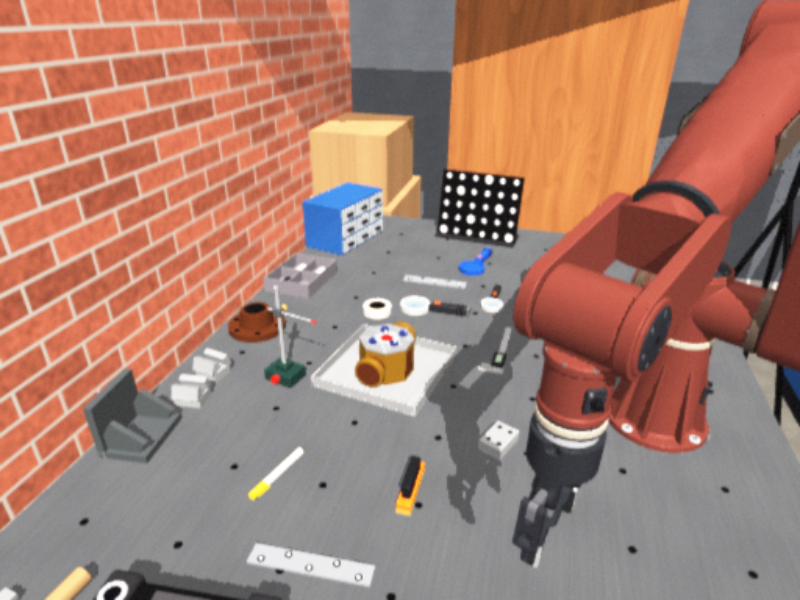

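View pics/t.png

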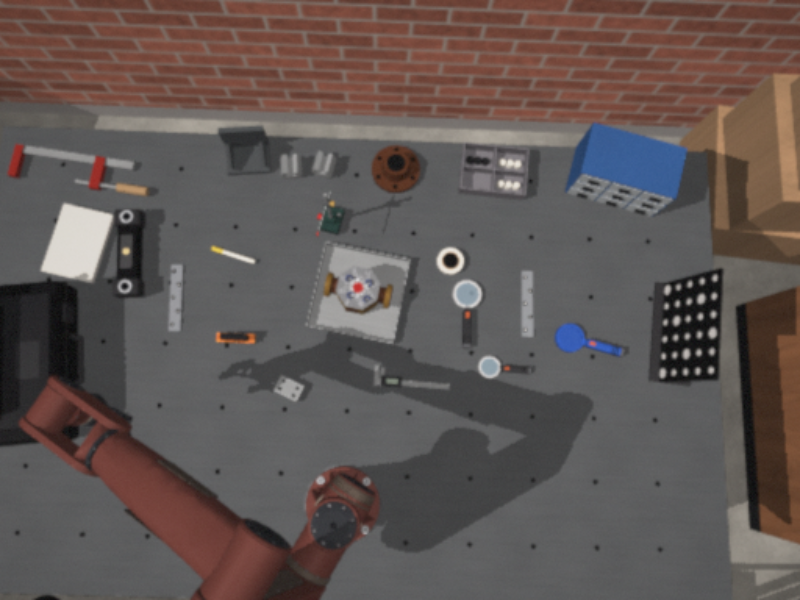

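Side: scraper at about (410,487), scriber tip at (314,322), valve at (386,350) (800-wide pixels). Loupe candidates in the top view (800-wide): blue at (570,338), small black at (489,367), larger black with its lens at (467,295). The larger black one fits: it isn't blue, and it is the larger of the two left. I'll confirm it in a crop.

```bash
cat > fit.py <<'E'
from h import *
from scipy.optimize import minimize
from scipy.spatial import ConvexHull
S=6
def box(x0,x1,y0,y1,z0,z1): return np.array([[x,y,z] for x in(x0,x1) for y in(y0,y1) for z in(z0,z1)],float)
def cyl(cx,r,z0,z1): 
    a=np.linspace(0,2*np.pi,40); return np.vstack([np.c_[cx+r*np.cos(a),r*np.sin(a),0*a+z] for z in(z0,z1)])
TRAY=[box(-130,130,-130,130,0,28)]
SCR=[box(-13,13,-55,55,0,22),box(-9,9,-40,40,22,50)]
LOU=[box(-56,56,-12,12,0,26),cyl(105,42,0,16)]
def sil(c,parts,p):
    x,y,z,a=p; R=np.array([[np.cos(a),-np.sin(a),0],[np.sin(a),np.cos(a),0],[0,0,1]])
    K,Rc,t=P(c); m=np.zeros((384*2,512*2),np.uint8)
    for q in parts:
        w=(q@R.T+[x,y,z])@Rc.T+t; u=w@K.T; u=u[:,:2]/u[:,2:]
        h=cv2.convexHull(((u+.5)*2-.5).astype(np.float32))
        cv2.fillConvexPoly(m,np.round(h*16).astype(np.int32),255,cv2.LINE_AA,4)
    return cv2.resize(m,(512,384),interpolation=cv2.INTER_AREA)/255.
def fit(obs,parts,p0,fz=True):
    p0=np.array(p0,float)
    def f(v):
        p=np.array([v[0]*10,v[1]*10,v[2]*10 if fz else p0[2],v[3]*.1]); s=0
        for c,m in obs:
            a=sil(c,parts,p); s+=np.abs(a-m).sum()/m.sum()
        return s
    v=p0/[10,10,10,.1]
    for _ in range(3): r=minimize(f,v,method='Nelder-Mead',options=dict(initial_simplex=np.vstack([v]+[v+e for e in np.eye(4)]),maxiter=400)); v=r.x
    return v*[10,10,10,.1],r.fun
def mask(c,n,at):
    L=spotter.masks_of(c,n)
    if not L: return None
    d=min(L,key=lambda d:np.linalg.norm(px(d)-at)); 
    if np.linalg.norm(px(d)-at)>25: print(n,'far',px(d))
    return d["pixels"].astype(float)
E
cat > m1.py <<'E'
from fit import *
s=optics.capture("side");t=optics.capture("top")
for n,parts,ps,pt,z in [("tray",TRAY,(247,234),(230,188),0),("scraper_mid",SCR,(263,311),(150,216),0),("loupe_handle",LOU,(278,196),(298,198),0)]:
    ms,mt=mask(s,n,ps),mask(t,n,pt)
    o=[(c,m) for c,m in((s,ms),(t,mt)) if m is not None]
    print(n,[int(m.sum()) for _,m in o])
    X=onz(t,pt,10)
    best=min((fit(o,parts,[X[0],X[1],0,a]) for a in ([.1] if n=="tray" else [0.2,-.2] if n[0]=='s' else [0,.3,-.3])),key=lambda r:r[1])
    print(best)
    print(' z fixed',fit(o,parts,np.r_[best[0][:2],0,best[0][3]],False), [fit([q],parts,np.r_[best[0][:2],0,best[0][3]],False) for q in o])
def up(c,x0,y0,w,h,W,H): return cv2.resize(c["frame"][y0:y0+h,x0:x0+w,::-1],(W,H),interpolation=cv2.INTER_CUBIC)
a=up(t,190,115,80,110,400,550)
b=up(t,275,160,80,110,400,550)
cv2.imwrite('pics/c1.png',np.hstack([a,b]))
cv2.imwrite('pics/c2.png',up(s,165,180,130,95,800,585))
E
python3 m1.py
```

```text
tray [3532, 3117]
(array([ 6.05472435e+02, -2.37377914e+01,  2.32983976e+00, -1.72283911e-01]), np.float64(0.1146388588196838))
 z fixed (array([ 6.06262971e+02, -2.48998331e+01,  1.24822910e+01, -1.73211945e-01]), np.float64(0.11959163821695623)) [(array([ 6.07516644e+02, -2.66084559e+01,  6.85130727e+00, -1.79867708e-01]), np.float64(0.06388204205804633)), (array([ 6.03606786e+02, -2.34253891e+01,  7.33148029e+00, -1.63291715e-01]), np.float64(0.04348827115061617))]
scraper_mid [393]
(array([ 4.69082059e+02,  2.92865081e+02, -4.09397398e+01, -1.01906962e-02]), np.float64(0.09014618570074338))
 z fixed (array([4.60911802e+02, 3.29018244e+02, 1.34569939e+01, 7.06159475e-03]), np.float64(0.13071895424836602)) [(array([4.60911802e+02, 3.29018244e+02, 1.34569939e+01, 7.06159475e-03]), np.float64(0.13071895424836602))]
loupe_handle far [312.2176 235.2   ]
loupe_handle [307, 210]
(array([ 7.86097375e+02, -2.06252645e+03, -9.39378785e+02,  2.13298244e-01]), np.float64(1.7719614230056844))
 z fixed (array([ 8.35917469e+02, -2.10370619e+03,  9.83474977e+01, -1.40472064e+00]), np.float64(2.1649613591364885)) [(array([ 8.35917469e+02, -2.10370619e+03,  9.83474977e+01, -1.40472064e+00]), np.float64(1.1649613591364885)), (array([ 7.86097375e+02, -2.06252645e+03,  0.00000000e+00,  2.13298244e-01]), np.float64(1.0))]
```

View pics/c1.png

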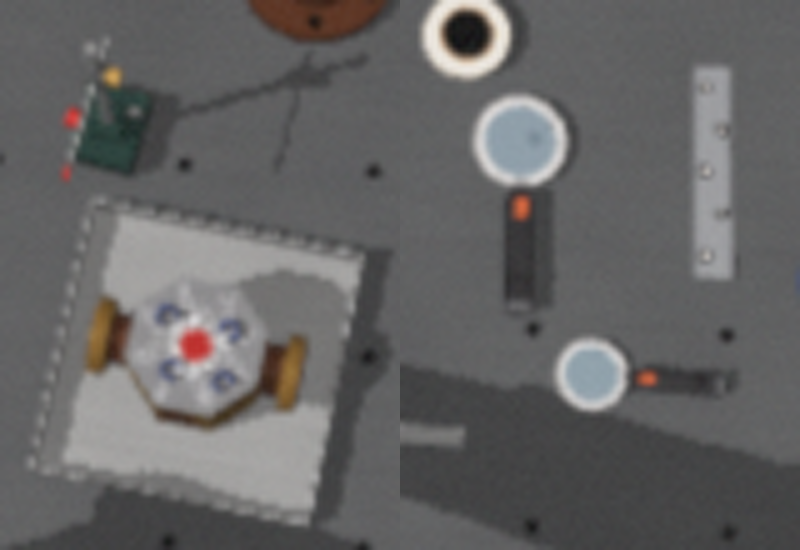

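View pics/c2.png

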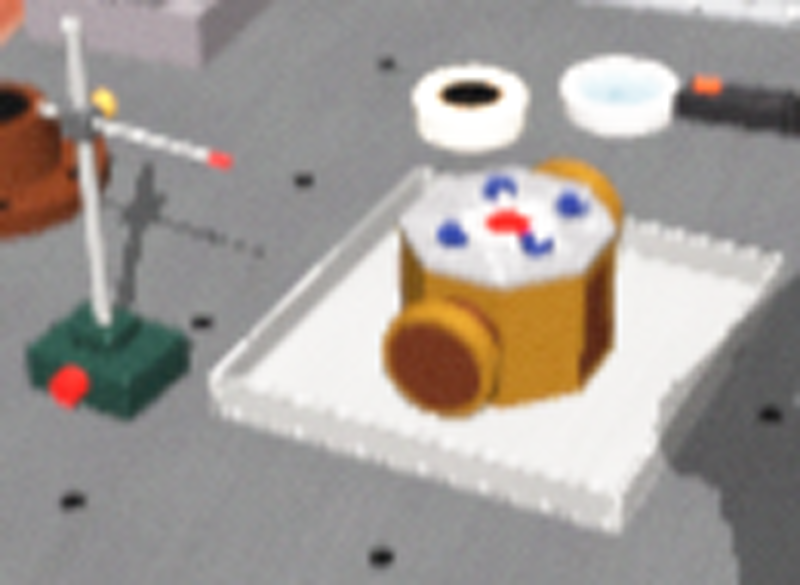

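The crops show the larger black loupe (lens near top pixel (299,188)), with the small black one at (314,235), so the loupe is confirmed. Four chips sit around the red plug at top pixel (229,184). The scriber tip is near top (203,150) and side (202,206).

```bash
cat > m2.py <<'E'
from fit import *
s=optics.capture("side");t=optics.capture("top")
def blobs(c,f,win,mn=2):
    x0,y0,x1,y1=win; F=c["frame"].astype(float); h=cv2.cvtColor(c["frame"],cv2.COLOR_RGB2HSV).astype(int)
    m=np.zeros((384,512),np.uint8); m[y0:y1,x0:x1]=f(h)[y0:y1,x0:x1]
    n,l,st,ce=cv2.connectedComponentsWithStats(m,connectivity=8)
    return [(ce[i].round(1),st[i,4]) for i in range(1,n) if st[i,4]>=mn],m.astype(float)
red=lambda h:((h[...,0]<6)|(h[...,0]>172))&(h[...,1]>140)&(h[...,2]>110)
ora=lambda h:(h[...,0]>5)&(h[...,0]<22)&(h[...,1]>150)&(h[...,2]>110)
blu=lambda h:(h[...,0]>105)&(h[...,0]<135)&(h[...,1]>75)
pale=lambda h:(h[...,1]<110)&(h[...,2]>120)
print('tip',blobs(s,red,(190,200,210,213))[0],blobs(t,red,(198,143,210,155))[0])
print('plug',blobs(s,red,(235,205,260,225))[0],blobs(t,red,(220,175,238,193))[0])
print('chips',blobs(s,blu,(225,200,270,225))[0],blobs(t,blu,(212,165,245,200))[0])
bs,ms=blobs(s,ora,(245,285,280,335));bt,mt=blobs(t,ora,(130,205,170,225)); print('scr',bs,bt)
# foot+grip: fill dark grip via closing with hull
def hull(m):
    p=np.argwhere(m>0)[:,::-1].astype(np.int32); o=np.zeros((384,512),np.uint8); cv2.fillConvexPoly(o,cv2.convexHull(p),1); return o.astype(float)
ls,hs=blobs(s,pale,(255,188,277,204));lt,ht=blobs(t,pale,(287,176,312,199)); print('lens',ls,lt)
oL=lambda h:(h[...,0]<15)&(h[...,1]>150)&(h[...,2]>120)
print('orange dot loupe',blobs(s,oL,(272,185,290,200))[0],blobs(t,oL,(290,195,306,208))[0])
big=lambda b:max(b,key=lambda q:q[1])[0]
for n,a,b in [('lens',ls,lt),('plug',blobs(s,red,(235,205,260,225))[0],blobs(t,red,(220,175,238,193))[0]),('tip',blobs(s,red,(190,200,210,213))[0],blobs(t,red,(198,143,210,155))[0])]:
    X,e=tri(s,big(a),t,big(b)); print(n,X.round(1),round(e,1))
for c,b in((s,blobs(s,blu,(225,200,270,225))[0]),(t,blobs(t,blu,(212,165,245,200))[0])): print('chips',[onz(c,q[0],96).round(0)[:2].tolist() for q in b])
m=mask(s,"scraper_mid",(263,311)); m2=mask(t,"scraper_mid",(150,216))
if m2 is None: m2=hull(mt)
print(m2.sum()); r=fit([(s,m),(t,m2)],SCR,[470,310,0,0]); print('scr',r,fit([(s,m),(t,m2)],SCR,[470,310,0,0],False))
L=spotter.masks_of(s,"loupe_handle"); print([(px(d),d["pixels"].sum()) for d in L]); L2=spotter.masks_of(t,"loupe_handle"); print([(px(d),d["pixels"].sum()) for d in L2])
print(monitor.sense())
def up(c,x0,y0,w,h,W,H): return cv2.resize(c["frame"][y0:y0+h,x0:x0+w,::-1],(W,H),interpolation=cv2.INTER_CUBIC)
E
python3 m2.py
```

```text
tip [(array([200.3, 205.7]), np.int32(3))] []
plug [(array([247.2, 215.8]), np.int32(14))] [(array([228.6, 183.8]), np.int32(19))]
chips [(array([245.5, 209.8]), np.int32(11)), (array([257.3, 212.9]), np.int32(12)), (array([237.9, 217.7]), np.int32(15)), (array([251.5, 219.2]), np.int32(10))] []
scr [(array([263.7, 312.6]), np.int32(137))] [(array([151. , 216.7]), np.int32(63))]
lens [(array([265.2, 195.5]), np.int32(341))] [(array([298.3, 187.7]), np.int32(290))]
orange dot loupe [(array([279.5, 193.5]), np.int32(8))] [(array([299. , 201.2]), np.int32(10))]
lens [ 613.  -344.8    8.6] 1.1
plug [604.9 -22.5  93.8] 1.4Traceback (most recent call last):
  File "m2.py", line 24, in <module>
    X,e=tri(s,big(a),t,big(b)); print(n,X.round(1),round(e,1))
                       ~~~^^^
  File "m2.py", line 22, in <lambda>
    big=lambda b:max(b,key=lambda q:q[1])[0]
                 ~~~^^^^^^^^^^^^^^^^^^^^^
ValueError: max() iterable argument is empty
```

```bash
sed -i "s/^print('tip'.*/redl=lambda h:((h[...,0]<12)|(h[...,0]>165))\&(h[...,1]>90)/; s/blobs(s,red,(190,200,210,213))/blobs(s,redl,(190,200,206,213))/; s/blobs(t,red,(198,143,210,155))/blobs(t,redl,(199,146,209,154))/; s/blobs(t,blu,(212/blobs(t,lambda h:(h[...,0]>105)\&(h[...,0]<135)\&(h[...,1]>55),(212/" m2.py
cat >> m2.py <<'E'
print('tip', blobs(s,redl,(190,200,206,213))[0],blobs(t,redl,(199,146,209,154))[0])
E
python3 m2.py
```

```text
plug [(array([247.1, 215.9]), np.int32(15))] [(array([228.6, 183.8]), np.int32(19))]
chips [(array([245.5, 209.8]), np.int32(11)), (array([257.3, 212.9]), np.int32(12)), (array([237.9, 217.7]), np.int32(15)), (array([251.5, 219.2]), np.int32(10))] [(array([222.5, 176. ]), np.int32(2)), (array([237. , 180.5]), np.int32(2))]
scr [(array([263.6, 312.8]), np.int32(134))] [(array([151. , 216.7]), np.int32(63))]
lens [(array([265.2, 195.5]), np.int32(341))] [(array([298.4, 187.6]), np.int32(292))]
orange dot loupe [(array([279.5, 193.5]), np.int32(8))] [(array([299., 201.]), np.int32(11))]
lens [ 613.3 -345.3    8.4] 1.5
plug [605.1 -22.5  93.3] 1.7
tip [734.6  91.2 180.3] 0.2
chips [[622.0, -59.0], [574.0, -49.0], [633.0, 2.0], [583.0, -1.0]]
chips [[638.0, 6.0], [620.0, -59.0]]
153.0
scr (array([ 4.58364630e+02,  3.28016754e+02, -2.15741728e-01,  2.21523239e-02]), np.float64(0.40930894590773204)) (array([ 4.58507884e+02,  3.29805240e+02, -1.64016900e+00,  2.90757687e-02]), np.float64(0.41286096352180646))
[(array([273.1008, 196.1856]), np.int64(328)), (array([319.7952, 190.8864]), np.int
[... 324 characters left out ...]
.00202007, -0.00125607, -0.00176821,
        0.00119319]), 'effort': array([ 1.45100416e-04, -3.96870661e+01, -3.04244041e+01, -1.20529585e-04,
        5.28447999e-04, -1.75205395e-05]), 'position': array([243.8308374 , 575.4987833 , 231.29495546]), 'orientation': array([[-9.20743175e-01,  3.90169201e-01, -8.30608973e-06],
       [ 3.90169201e-01,  9.20743174e-01,  3.74346079e-05],
       [ 2.22536065e-05,  3.12268794e-05, -9.99999999e-01]]), 'wrist_force': array([-0.45831553,  0.64182267,  0.15644015]), 'moment': array([-0.0427608 ,  0.01825147,  0.02671731]), 'gripper_force': 0.0, 'width': 0.9991300217024643}
tip [(array([200.6, 205.7]), np.int32(9))] [(array([202.6, 149.2]), np.int32(5))]
```

```bash
cat > plan.py <<'E'
import sys; from h import *
# plan.py x y z(mm) yawOfToolY(deg) nrows
x,y,z,a,n=map(float,sys.argv[1:6]); n=int(n)
s=monitor.sense(); O=s["orientation"]; p=s["position"]
a0=np.arctan2(O[1,1],O[0,1]); da=(np.radians(a)-a0+np.pi)%(2*np.pi)-np.pi
d=(np.array([x,y,z])-p)/n; ang=a0
print('pos',p.round(1),'yaw',np.degrees(a0).round(2),'step',np.linalg.norm(d).round(1),'turn/row',round(-da/n,4),'F',s["wrist_force"].round(1),'w',round(s["width"],3),'g',round(s["gripper_force"],1),'t',s["t"],'tilt',O[:,2].round(3))
out=[]
for i in range(n):
    ty=np.array([np.cos(ang),np.sin(ang),0]); tz=np.array([0,0,-1.]); tx=np.cross(ty,tz)
    out.append("%.4f %.4f %.4f %.4f"%(d@tx/1e3,d@ty/1e3,d@tz/1e3,-da/n)); ang+=da/n
print('; '.join(out))
E
python3 plan.py 458 328 130 0 8
python3 - <<'E'
from fit import *
t=optics.capture("top");h=cv2.cvtColor(t["frame"],cv2.COLOR_RGB2HSV).astype(int)
m=(h[...,0]>5)&(h[...,0]<22)&(h[...,1]>120)&(h[...,2]>80); q=[p for p in np.argwhere(m)[:,::-1] if 130<p[0]<170 and 205<p[1]<228]
X=np.array([onz(t,p,20)[:2] for p in q]); print(X.min(0),X.max(0),X.mean(0)); print(cv2.minAreaRect(X.astype(np.float32)))
E
```

```text
pos [243.8 575.5 231.3] yaw 67.03 step 42.8 turn/row 0.1462 F [-0.5  0.6  0.2] w 0.999 g 0.0 t 1.7 tilt [-0.  0. -1.]
-0.0367 -0.0180 0.0127 0.1462; -0.0390 -0.0125 0.0127 0.1462; -0.0404 -0.0067 0.0127 0.1462; -0.0409 -0.0007 0.0127 0.1462; -0.0406 0.0052 0.0127 0.1462; -0.0394 0.0111 0.0127 0.1462; -0.0373 0.0167 0.0127 0.1462; -0.0345 0.0220 0.0127 0.1462
[442.79612652 272.32174696] [472.56439062 386.78196331] [454.32381453 322.90218668]
((457.31292724609375, 329.5526123046875), (27.480436325073242, 113.92960357666016), 1.8479869365692139)
```

```bash
python3 -m handwheel '-0.037 -0.018 0.0127 0.142; -0.039 -0.0125 0.0127 0.142; -0.0404 -0.0067 0.0127 0.142; -0.0409 -0.0007 0.0127 0.142; -0.0406 0.005 0.0127 0.142; -0.0394 0.011 0.0127 0.142; -0.0373 0.0165 0.0127 0.142; -0.0345 0.022 0.0127 0.142' 1 40; python3 plan.py 458 329 26 2 4
```

```text
t: 2.55
position: [462.6, 329.6, 129.5]
orientation: [[-0.028, 1.0, 0.001], [1.0, 0.028, 0.0], [0.0, 0.001, -1.0]]
wrist_force: [1.3, 0.1, 0.0]
width: 0.997
gripper_force: 0.0
pos [462.6 329.6 129.5] yaw 1.62 step 25.9 turn/row -0.0017 F [1.3 0.1 0. ] w 0.997 g 0.0 t 2.55 tilt [ 0.001  0.    -1.   ]
-0.0001 -0.0012 0.0259 -0.0017; -0.0001 -0.0012 0.0259 -0.0017; -0.0001 -0.0012 0.0259 -0.0017; -0.0001 -0.0012 0.0259 -0.0017
```

```bash
python3 -m handwheel '0 -0.003 0.025 0; 0 0 0.027 0; 0 0 0.027 0; 0 0 0.0245 0; 0 0 0 0'; python3 -m handwheel '0 0 0 0; 0 0 0 0; 0 0 0 0; 0 0 0 0; 0 0 0 0; 0 0 0 0; 0 0 0 0; 0 0 0 0' -1 60
```

```text
t: 3.05
position: [455.3, 328.8, 22.4]
orientation: [[-0.034, 0.999, -0.007], [0.999, 0.034, -0.004], [-0.004, -0.008, -1.0]]
wrist_force: [-1.1, -0.8, -1.6]
width: 0.999
gripper_force: 0.0
t: 3.85
position: [459.5, 331.4, 27.5]
orientation: [[-0.034, 0.999, 0.002], [0.999, 0.034, 0.001], [0.001, 0.002, -1.0]]
wrist_force: [-0.6, 0.4, 6.0]
width: 0.202
gripper_force: 59.8
```

```bash
python3 -m handwheel '0 0 -0.03 0; 0 0 -0.045 0; 0 0 -0.05 0; 0 0 -0.045 0; 0 0 0 0'; python3 plan.py 662 -33 185 -9.87 11
```

```text
t: 4.35
position: [463.0, 333.3, 204.4]
orientation: [[-0.034, 0.999, 0.013], [0.999, 0.034, 0.007], [0.007, 0.013, -1.0]]
wrist_force: [0.9, 0.6, -2.1]
width: 0.193
gripper_force: 59.0
pos [463.  333.3 204.4] yaw 1.95 step 37.9 turn/row 0.0188 F [ 0.9  0.6 -2.1] w 0.193 g 59.0 t 4.35 tilt [ 0.013  0.007 -1.   ]
-0.0339 0.0169 0.0018 0.0188; -0.0336 0.0176 0.0018 0.0188; -0.0332 0.0182 0.0018 0.0188; -0.0329 0.0188 0.0018 0.0188; -0.0325 0.0194 0.0018 0.0188; -0.0322 0.0200 0.0018 0.0188; -0.0318 0.0206 0.0018 0.0188; -0.0314 0.0212 0.0018 0.0188; -0.0310 0.0218 0.0018 0.0188; -0.0306 0.0224 0.0018 0.0188; -0.0301 0.0230 0.0018 0.0188
```

```bash
python3 -m handwheel '-0.034 0.017 0 0.019; -0.0335 0.0176 0 0.019; -0.033 0.018 0 0.019; -0.033 0.019 0 0.019; -0.0325 0.0195 0 0.019; -0.032 0.02 0 0.019; -0.032 0.0205 0 0.019; -0.0315 0.021 0 0.019'; python3 -m handwheel '-0.031 0.022 0 0.019; -0.0305 0.0225 0 0.019; -0.03 0.023 0 0.019; 0 0 0 0; 0 0 0 0; 0 0 0 0; 0 0 0 0'; python3 plan.py 662 -33 140 -9.87 3
python3 - <<'E'
from h import *
s=optics.capture("side")
cv2.imwrite('pics/d1.png',cv2.resize(s["frame"][130:270,150:330,::-1],(720,560),interpolation=cv2.INTER_CUBIC))
E
```

```text
t: 5.15
position: [601.8, 62.8, 193.8]
orientation: [[0.119, 0.993, -0.004], [0.993, -0.119, 0.0], [-0.0, -0.004, -1.0]]
wrist_force: [-0.2, 1.0, -1.0]
width: 0.197
gripper_force: 58.9
t: 5.85
position: [656.1, -34.3, 195.4]
orientation: [[0.173, 0.985, -0.002], [0.985, -0.173, 0.001], [0.0, -0.002, -1.0]]
wrist_force: [-0.2, 0.2, -1.7]
width: 0.197
gripper_force: 59.0
pos [656.1 -34.3 195.4] yaw -9.94 step 18.6 turn/row -0.0004 F [-0.2  0.2 -1.7] w 0.197 g 59.0 t 5.85 tilt [-0.002  0.001 -1.   ]
0.0008 0.0019 0.0185 -0.0004; 0.0008 0.0019 0.0185 -0.0004; 0.0008 0.0019 0.0185 -0.0004
```

View pics/d1.png

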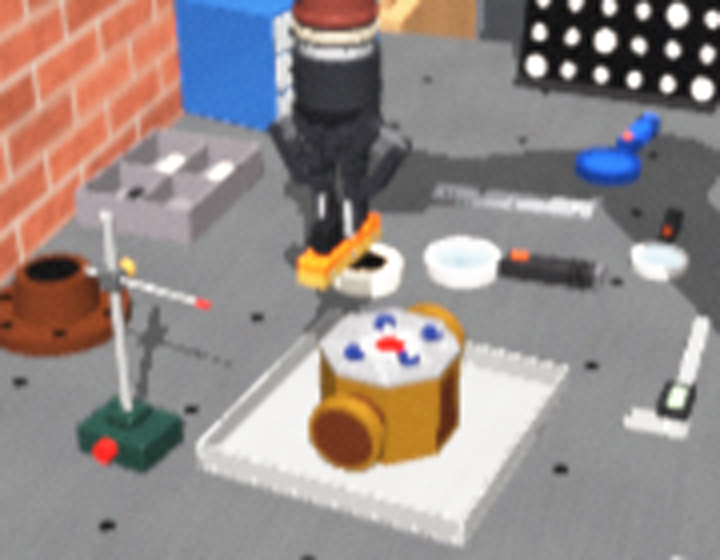

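The scraper is held above the valve's far edge (foot (300-380, 225-285)), and all four chips are in place around (390,340). I'll check the foot's tilt numerically.

Run:
```python
from fit import *
s=optics.capture("side"); st=monitor.sense(); p=st["position"]
a=np.radians(-9.94)
h=cv2.cvtColor(s["frame"],cv2.COLOR_RGB2HSV).astype(int)
m=(h[...,0]>5)&(h[...,0]<24)&(h[...,1]>130)&(h[...,2]>90); w=np.zeros_like(m); w[180:206,220:250]=1; m&=w.astype(bool)
q=np.argwhere(m)[:,::-1].astype(np.float32); print(len(q),cv2.minAreaRect(q),q.min(0),q.max(0))
R=np.array([[np.cos(a),-np.sin(a),0],[np.sin(a),np.cos(a),0],[0,0,1]])
for pitch in (-.05,0,.05):
  Rx=cv2.Rodrigues(np.array([pitch,0,0.]))[0]
  V=(box(-13,13,-55,55,-27.5,-5.5)@Rx.T)@R.T+p
  u=np.array([proj(s,v) for v in V]); mm=np.zeros((384,512),np.uint8); cv2.fillConvexPoly(mm,cv2.convexHull(np.round(u).astype(np.int32)),1)
  qq=np.argwhere(mm)[:,::-1].astype(np.float32); print(pitch,cv2.minAreaRect(qq),u.min(0),u.max(0),(mm&m).sum()/(mm|m).sum())
```

```text
155 ((235.29820251464844, 192.7069549560547), (9.93759536743164, 24.8439884185791), 59.534454345703125) [224. 183.] [244. 201.]
-0.05 ((234.50003051757812, 192.50001525878906), (9.899494171142578, 26.870054244995117), 45.0) [223.6885665  181.59100308] [244.55884159 202.60482942] 0.5714285714285714
0 ((233.75003051757812, 192.25001525878906), (9.899494171142578, 26.16295051574707), 45.0) [223.61241112 182.27891684] [244.40890699 202.11106685] 0.625
0.05 ((234.18849182128906, 192.24232482910156), (10.436989784240723, 25.610090255737305), 52.12501525878906) [223.5553284  182.97718792] [244.33186052 201.58040949] 0.6333333333333333
```

```bash
python3 -m handwheel '0.001 0.006 0.02 0; 0 0 0.02 0; 0 0 0.015 0; 0 0 0.010 0; 0 0 0.006 0; 0 0 0 0; 0 0 0 0'; python3 plan.py 662 -33 121.5 -9.87 1
```

```text
t: 6.65
position: [663.7, -35.7, 125.9]
orientation: [[0.174, 0.985, 0.001], [0.985, -0.174, -0.0], [0.0, 0.001, -1.0]]
wrist_force: [0.7, -0.7, -1.7]
width: 0.196
gripper_force: 59.2
pos [663.7 -35.7 125.9] yaw -10.03 step 5.5 turn/row -0.0027 F [ 0.7 -0.7 -1.7] w 0.196 g 59.2 t 6.65 tilt [ 0.001 -0.    -1.   ]
0.0024 -0.0022 0.0044 -0.0027
```

```bash
python3 -m handwheel '0.001 -0.001 0.0042 0; 0 0 0 0; 0 0 0 0'; python3 -m handwheel '0 -0.006 0 0; 0 -0.01 0 0; 0 -0.01 0 0; 0 -0.01 0 0; 0 -0.01 0 0; 0 -0.01 0 0; 0 -0.01 0 0; 0 -0.01 0 0'; python3 -m handwheel '0 -0.01 0 0; 0 -0.01 0 0; 0 -0.01 0 0; 0 -0.01 0 0; 0 -0.01 0 0; 0 -0.01 0 0; 0 -0.01 0 0; 0 0 0 0'
python3 - <<'E'
from h import *
s=optics.capture("side");t=optics.capture("top")
a=cv2.resize(s["frame"][170:270,190:290,::-1],(400,400),interpolation=cv2.INTER_CUBIC)
b=cv2.resize(t["frame"][145:225,190:270,::-1],(400,400),interpolation=cv2.INTER_CUBIC)
cv2.imwrite('pics/e1.png',np.hstack([a,b]))
E
```

```text
t: 6.95
position: [662.4, -34.5, 121.3]
orientation: [[0.174, 0.985, 0.0], [0.985, -0.174, -0.0], [-0.0, 0.0, -1.0]]
wrist_force: [0.8, -0.1, -0.7]
width: 0.2
gripper_force: 59.2
t: 7.75
position: [586.7, -21.1, 121.1]
orientation: [[0.174, 0.985, 0.0], [0.985, -0.174, -0.0], [0.0, 0.0, -1.0]]
wrist_force: [0.1, -0.2, -1.2]
width: 0.194
gripper_force: 59.1
t: 8.55
position: [516.8, -8.7, 120.6]
orientation: [[0.174, 0.985, -0.002], [0.985, -0.174, 0.0], [-0.0, -0.002, -1.0]]
wrist_force: [0.1, -0.1, -2.3]
width: 0.198
gripper_force: 59.1
```

View pics/e1.png

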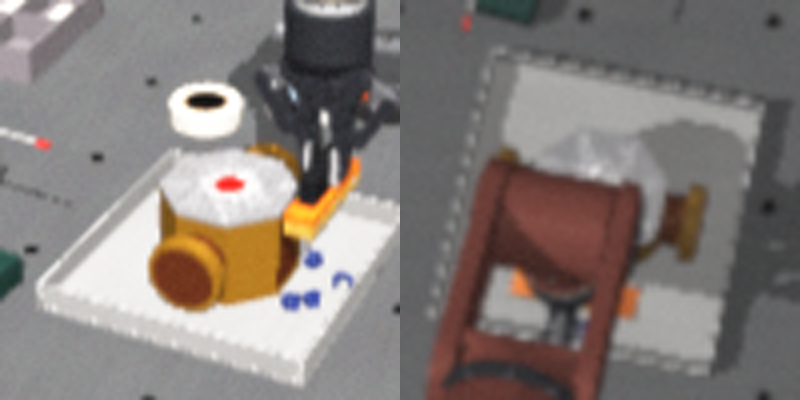

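All four chips lie in the tray (left crop (313,258), (342,280), (290,300), (312,300)) and the face is clear. Next I'll put the scraper back.

```bash
python3 -m handwheel '0 0 -0.025 0; 0 0 -0.04 0; 0 0 0 0'; python3 plan.py 459 331 100 2 9
```

```text
t: 8.95
position: [523.8, -9.9, 192.6]
orientation: [[0.174, 0.985, 0.013], [0.985, -0.174, -0.002], [0.0, 0.013, -1.0]]
wrist_force: [1.7, -0.2, -0.3]
width: 0.195
gripper_force: 59.3
pos [523.8  -9.9 192.6] yaw -10.03 step 39.9 turn/row -0.0233 F [ 1.7 -0.2 -0.3] w 0.195 g 59.3 t 8.95 tilt [ 0.013 -0.002 -1.   ]
0.0360 -0.0137 0.0103 -0.0233; 0.0364 -0.0128 0.0103 -0.0233; 0.0366 -0.0120 0.0103 -0.0233; 0.0369 -0.0111 0.0103 -0.0233; 0.0372 -0.0103 0.0103 -0.0233; 0.0374 -0.0094 0.0103 -0.0233; 0.0376 -0.0085 0.0103 -0.0233; 0.0378 -0.0076 0.0103 -0.0233; 0.0380 -0.0068 0.0103 -0.0233
```

```bash
python3 -m handwheel '0.036 -0.013 0 -0.0233; 0.0364 -0.012 0 -0.0233; 0.0366 -0.011 0 -0.0233; 0.0369 -0.0105 0 -0.0233; 0.0372 -0.0095 0.015 -0.0233; 0.0374 -0.0085 0.02 -0.0233; 0.0376 -0.008 0.025 -0.0233; 0.0378 -0.007 0.025 -0.0233'; python3 -m handwheel '0.038 -0.006 0.015 -0.0233; 0 0 0 0; 0 0 0 0; 0 0 0 0'; python3 plan.py 459 331 27.5 2 4
```

```text
t: 9.75
position: [467.0, 295.0, 100.0]
orientation: [[-0.012, 1.0, 0.001], [1.0, 0.012, 0.0], [0.0, 0.001, -1.0]]
wrist_force: [0.2, 0.4, -1.1]
width: 0.199
gripper_force: 59.2
t: 10.15
position: [461.1, 330.7, 86.2]
orientation: [[-0.034, 0.999, 0.001], [0.999, 0.034, -0.0], [-0.0, 0.001, -1.0]]
wrist_force: [1.0, 0.7, -1.9]
width: 0.197
gripper_force: 59.0
pos [461.1 330.7  86.2] yaw 1.96 step 14.7 turn/row -0.0002 F [ 1.   0.7 -1.9] w 0.197 g 59.0 t 10.15 tilt [ 0.001 -0.    -1.   ]
0.0001 -0.0005 0.0147 -0.0002; 0.0001 -0.0005 0.0147 -0.0002; 0.0001 -0.0005 0.0147 -0.0002; 0.0001 -0.0005 0.0147 -0.0002
```

```bash
python3 -m handwheel '0 -0.001 0.02 0; 0 0 0.02 0; 0 0 0.01 0; 0 0 0.006 0; 0 0 0.002 0; 0 0 0 0; 0 0 0 0'
```

```text
t: 10.85
position: [460.3, 331.6, 28.9]
orientation: [[-0.035, 0.999, 0.002], [0.999, 0.035, 0.001], [0.001, 0.002, -1.0]]
wrist_force: [0.2, -0.4, -1.8]
width: 0.199
gripper_force: 59.1
```

```bash
python3 -m handwheel '0 0 0.0015 0; 0 0 0.001 0; 0 0 0 0'; python3 -m handwheel '0 0 0 0; 0 0 0 0; 0 0 0 0; 0 0 0 0' 0.6; python3 -m handwheel '0 0 -0.005 0; 0 0 -0.02 0; 0 0 -0.03 0; 0 0 -0.04 0; 0 0 -0.04 0; 0 0 -0.04 0; 0 0 0 0; 0 0 0 0' 1; python3 plan.py 490 -345 200 -90 17
python3 - <<'E'
from fit import *
s=optics.capture("side");t=optics.capture("top")
m=mask(s,"scraper_mid",(263,311))
print(fit([(s,m)],SCR,[460,331,0,0.03],False))
for c,at in((s,(273,196)),(t,(296,193))):
    L=spotter.masks_of(c,"loupe_handle"); print([(px(d).round(1).tolist(),int(d["pixels"].sum())) for d in L])
o=[(c,min(spotter.masks_of(c,"loupe_handle"),key=lambda d:np.linalg.norm(px(d)-at))["pixels"].astype(float)) for c,at in((s,(273,196)),(t,(296,193)))]
for a in(-.1,.1):print('loupe',fit(o,LOU,[508,-345,0,a]),[fit([q],LOU,[508,-345,0,a],False) for q in o])
# lens by pale colour and dark handle
cv2.imwrite('pics/f1.png',np.hstack([cv2.resize(s["frame"][285:345,235:295,::-1],(400,400),interpolation=cv2.INTER_CUBIC),cv2.resize(t["frame"][175:235,270:330,::-1],(400,400),interpolation=cv2.INTER_CUBIC)]))
E
```

```text
t: 11.15
position: [460.6, 331.8, 27.5]
orientation: [[-0.035, 0.999, 0.002], [0.999, 0.035, 0.001], [0.001, 0.002, -1.0]]
wrist_force: [-1.8, -0.3, 6.1]
width: 0.197
gripper_force: 60.1
t: 11.55
position: [459.4, 331.2, 25.4]
orientation: [[-0.035, 0.999, -0.0], [0.999, 0.035, -0.0], [-0.0, -0.0, -1.0]]
wrist_force: [0.9, -0.4, 0.4]
width: 0.801
gripper_force: 0.0
t: 12.35
position: [460.4, 331.7, 202.5]
orientation: [[-0.035, 0.999, 0.003], [0.999, 0.035, 0.002], [0.002, 0.003, -1.0]]
wrist_force: [-0.5, 0.4, -0.7]
width: 0.997
gripper_force: 0.0
pos [460.4 331.7 202.5] yaw 1.99 step 39.8 turn/row 0.0944 F [-0.5  0.4 -0.7] w 0.997 g 0.0 t 12.35 tilt [ 0.003  0.002 -1.   ]
-0.0398 0.0004 0.0001 0.0944; -0.0396 0.0041 0.0001 0.0944; -0.0391 0.0078 0.0001 0.0944; -0.0382 0.0115 0.0001 0.0944; -0.0369 0.0150 0.0001 0.0944; -0.0353 0.0184 0.0001 0.0944; -0.0334 0.0217 0.0001 0.0944; -0.0312 0.0247 0.0001 0.0944; -0.0288 0.0276 0.0001 0.0944; -0.0260 0.0302 0.0001 0.0944; -0.0231 0.0325 0.0001 0.0944; -0.0199 0.0345 0.0001 0.0944; -0.0166 0.0362 0.0001 0.0944; -0.0131 0.0376 0.0001 0.094
[... 290 characters left out ...]
), ([314.9, 232.8], 231)]
loupe (array([ 9.08465972e+02, -5.88189678e+02, -1.96272632e+03, -6.68825120e-02]), np.float64(1.7253911665676371)) [(array([ 4.57198872e+03, -2.40350632e+04,  1.46705586e+04, -7.68759847e+00]), np.float64(1.010584018553658)), (array([ 5.06931585e+02, -3.46107443e+02,  3.91958295e+00, -8.45330409e-03]), np.float64(0.135650623885918))]
loupe (array([ 5.09449256e+02, -3.48490708e+02, -1.29022178e+01, -1.31457949e-02]), np.float64(3.357689801238188)) [(array([ 2.26082954e+05, -4.62845743e+05,  1.33084818e+05, -1.21661129e+00]), np.float64(1.001539110267763)), (array([ 5.06942211e+02, -3.45760854e+02,  1.11095011e+01, -1.24428720e-02]), np.float64(0.13627450980392158))]
```

View pics/f1.png

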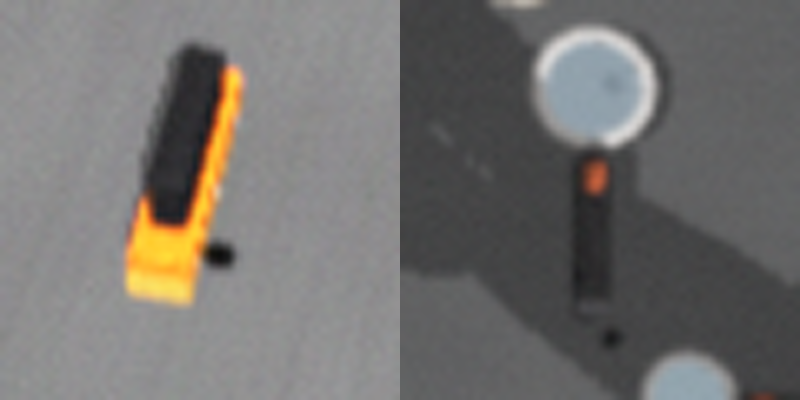

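The scraper stands upright in its place, and the loupe is undisturbed: lens at right crop (595,88), handle running down to (592,300). Now to the loupe.

```bash
python3 plan.py 527 -346 130 -90.5 16
```

```text
pos [458.7 330.8 198.9] yaw 1.99 step 42.7 turn/row 0.1009 F [ 0.3 -0.5  0.2] w 1.001 g 0.0 t 12.7 tilt [-0.003 -0.001 -1.   ]
-0.0424 0.0028 0.0043 0.1009; -0.0419 0.0071 0.0043 0.1009; -0.0410 0.0112 0.0043 0.1009; -0.0397 0.0153 0.0043 0.1009; -0.0379 0.0192 0.0043 0.1009; -0.0358 0.0230 0.0043 0.1009; -0.0333 0.0264 0.0043 0.1009; -0.0305 0.0297 0.0043 0.1009; -0.0273 0.0326 0.0043 0.1009; -0.0239 0.0352 0.0043 0.1009; -0.0202 0.0374 0.0043 0.1009; -0.0164 0.0392 0.0043 0.1009; -0.0123 0.0407 0.0043 0.1009; -0.0082 0.0417 0.0043 0.1009; -0.0039 0.0423 0.0043 0.1009; 0.0004 0.0425 0.0043 0.1009
```

```bash
python3 -m handwheel '-0.0424 0.0028 0 0.1009; -0.0419 0.0071 0 0.1009; -0.041 0.0112 0 0.1009; -0.0397 0.0153 0 0.1009; -0.0379 0.0192 0 0.1009; -0.0358 0.023 0 0.1009; -0.0333 0.0264 0 0.1009; -0.0305 0.0297 0 0.1009'; python3 -m handwheel '-0.0273 0.0326 0 0.1009; -0.0239 0.0352 0 0.1009; -0.0202 0.0374 0 0.1009; -0.0164 0.0392 0.01 0.1009; -0.0123 0.0407 0.015 0.1009; -0.0082 0.0417 0.015 0.1009; -0.0039 0.0423 0.015 0.1009; 0.0004 0.0425 0.015 0.1009'; python3 -m handwheel '0 0 0 0;0 0 0 0;0 0 0 0'; python3 plan.py 527 -346 4 -90.5 5
```

```text
t: 13.5
position: [493.2, -8.9, 200.0]
orientation: [[0.701, 0.713, -0.001], [0.713, -0.701, 0.0], [-0.0, -0.001, -1.0]]
wrist_force: [0.5, -0.2, 0.2]
width: 1.003
gripper_force: 0.0
t: 14.3
position: [527.4, -347.1, 129.0]
orientation: [[1.0, -0.013, -0.001], [-0.013, -1.0, 0.001], [-0.001, -0.001, -1.0]]
wrist_force: [0.2, -0.5, -0.0]
width: 1.002
gripper_force: 0.0
t: 14.6
position: [527.7, -344.6, 130.3]
orientation: [[1.0, -0.008, -0.0], [-0.008, -1.0, 0.001], [-0.0, -0.001, -1.0]]
wrist_force: [-1.2, 0.3, 0.2]
width: 1.0
gripper_force: 0.0
pos [ 527.7 -344.6  130.3] yaw -90.46 step 25.3 turn/row 0.0001 F [-1.2  0.3  0.2] w 1.0 g 0.0 t 14.6 tilt [-0.     0.001 -1.   ]
-0.0001 0.0003 0.0253 0.0001; -0.0001 0.0003 0.0253 0.0001; -0.0001 0.0003 0.0253 0.0001; -0.0001 0.0003 0.0253 0.0001; -0.0001 0.0003 0.0253 0.0001
```

```bash
python3 -m handwheel '0 0.001 0.03 0; 0 0 0.035 0; 0 0 0.03 0; 0 0 0.02 0; 0 0 0.01 0; 0 0 0 0; 0 0 0 0; 0 0 0 0'; python3 -m handwheel '0 0 0 0; 0 0 0 0; 0 0 0 0; 0 0 0 0; 0 0 0 0; 0 0 0 0; 0 0 0 0; 0 0 0 0' -1 80
```

```text
t: 15.4
position: [529.3, -347.4, 7.7]
orientation: [[1.0, -0.008, 0.003], [-0.008, -1.0, -0.002], [0.003, 0.002, -1.0]]
wrist_force: [0.2, 0.9, -0.1]
width: 1.001
gripper_force: 0.0
t: 16.2
position: [528.2, -346.9, 6.0]
orientation: [[1.0, -0.009, 0.001], [-0.009, -1.0, -0.001], [0.001, 0.001, -1.0]]
wrist_force: [-0.0, -0.3, 3.2]
width: 0.258
gripper_force: 81.9
```

```bash
python3 -m handwheel '0 0 -0.01 0; 0 0 -0.025 0; 0 0 -0.03 0; 0 0 -0.035 0; 0 0 -0.035 0; 0 0 -0.03 0; 0 0 -0.015 0; 0 0 0 0'; python3 -m handwheel '0 -0.015 0 0; 0 -0.03 0 0; 0 -0.035 0 0; -0.001 -0.035 0 0; -0.001 -0.035 0 0; -0.001 -0.035 0 0; -0.001 -0.035 0 0; -0.001 -0.035 0 0';  python3 -m handwheel '-0.001 -0.03 0 0; -0.001 -0.023 0 0; 0 -0.012 0 0; 0 0 0 0; 0 0 0 0; 0 0 0 0; 0 0 0 0; 0 0 0 0'
cat > m3.py <<'E'
from fit import *
s=optics.capture("side");t=optics.capture("top"); st=monitor.sense(); print(st["position"],st["t"],st["orientation"].round(4).tolist())
def wc(c,f,win):
    x0,y0,x1,y1=win; h=cv2.cvtColor(c["frame"],cv2.COLOR_RGB2HSV).astype(int)
    m=np.zeros((384,512),np.uint8); m[y0:y1,x0:x1]=f(h)[y0:y1,x0:x1]; n,l,sta,ce=cv2.connectedComponentsWithStats(m); return [(ce[i].round(2).tolist(),sta[i,4]) for i in range(1,n) if sta[i,4]>2]
redl=lambda h:((h[...,0]<12)|(h[...,0]>165))&(h[...,1]>90)
print('tip',wc(s,redl,(190,200,206,213)),wc(t,redl,(199,146,209,154)))
L=[(px(d).round(1).tolist(),round(d["confidence"],2)) for d in spotter.search_frame(s,"lens_centre")]; print(L)
L=[(px(d).round(1).tolist(),round(d["confidence"],2)) for d in spotter.search_frame(t,"lens_centre")]; print(L)
for c in(s,t): print('exp lens',proj(c,st["position"]+[84.5,-.8,2]))
a=cv2.resize(s["frame"][150:250,180:280,::-1],(400,400),interpolation=cv2.INTER_CUBIC)
b=cv2.resize(t["frame"][140:220,190:270,::-1],(400,400),interpolation=cv2.INTER_CUBIC)
cv2.imwrite('pics/g1.png',np.hstack([a,b])); np.save('g.npy',[s,t],allow_pickle=True)
E
python3 m3.py
```

```text
t: 17.0
position: [529.0, -347.5, 188.3]
orientation: [[1.0, -0.009, 0.004], [-0.009, -1.0, -0.003], [0.004, 0.003, -1.0]]
wrist_force: [0.5, -0.1, -0.9]
width: 0.266
gripper_force: 81.3
t: 17.8
position: [522.3, -88.5, 182.1]
orientation: [[1.0, -0.009, -0.006], [-0.009, -1.0, 0.002], [-0.006, -0.002, -1.0]]
wrist_force: [0.7, -0.8, -1.2]
width: 0.259
gripper_force: 81.3
t: 18.6
position: [523.8, -27.3, 185.6]
orientation: [[1.0, -0.01, 0.0], [-0.01, -1.0, -0.0], [0.0, 0.0, -1.0]]
wrist_force: [-0.2, 0.3, -1.4]
width: 0.257
gripper_force: 81.3
[523.72560247 -27.10546866 185.58324141] 18.7 [[1.0, -0.0099, 0.0002], [-0.0099, -1.0, -0.0001], [0.0002, 0.0001, -1.0]]
tip [([200.56, 205.67], np.int32(9))] [([202.6, 149.2], np.int32(5))]
[([255.6, 191.7], 0.86), ([304.7, 167.7], 0.48)]
[([316.2, 234.3], 0.72), ([369.1, 218.1], 0.66), ([112.4, 186.3], 0.55), ([151.5, 163.7], 0.5)]
exp lens [246.81425095 192.39121147]
exp lens [229.08922436 178.57137505]
```

View pics/g1.png

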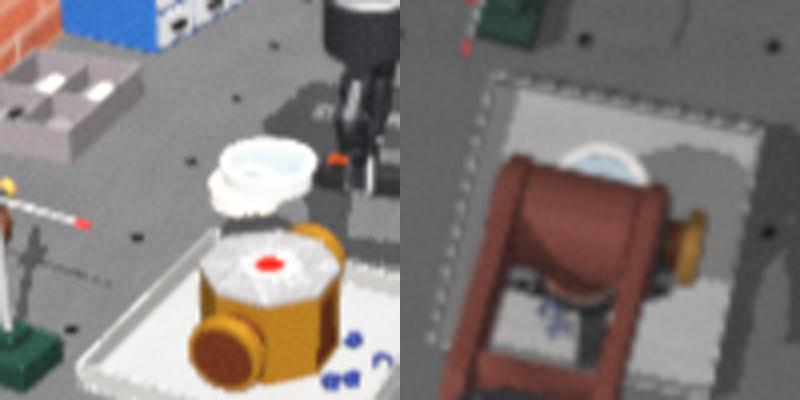

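Run:
```python
from fit import *
S,T=np.load('st.npy',allow_pickle=True); G,_=np.load('g.npy',allow_pickle=True)
def w(c,win):
    x0,y0,x1,y1=win; F=c["frame"].astype(float)[y0:y1,x0:x1]; r=np.clip(F[...,0]-np.maximum(F[...,1],F[...,2])-25,0,None)
    yy,xx=np.mgrid[y0:y1,x0:x1]; return np.array([(r*xx).sum(),(r*yy).sum()])/r.sum()
for n,a,b in [('tip',(194,200,207,212),(198,145,210,155)),('plug',(236,208,259,224),(220,175,238,193))]:
    for s in (S,G):
        p,q=w(s,a),w(T,b); X,e=tri(s,p,T,q); print(n,p.round(2),q.round(2),X.round(1),round(e,2))
d=(X:=0)
print('dz/px side', (proj(G,[735,91,190])-proj(G,[735,91,180])), proj(G,[605,-22.5,190])-proj(G,[605,-22.5,180]))
# head silhouette in side: project with TCP pose
p=monitor.sense()["position"]
m=sil(G,[cyl(0,42,-8,8)],[p[0]+84.5,p[1]-.8,p[2]+2,0]); ys,xs=np.where(m>.5); print(xs.min(),xs.max(),ys.min(),ys.max())
h=cv2.cvtColor(G["frame"],cv2.COLOR_RGB2HSV).astype(int); print(h[183:206,247,2]); print(h[191,228:266,2])
```

```text
tip [200.27 205.56] [202.73 149.19] [735.3  90.8 180.3] 1.08
tip [200.25 205.55] [202.73 149.19] [735.3  90.8 180.3] 1.15
plug [247.44 215.4 ] [228.7  183.63] [604.7 -23.1  95.4] 0.23
plug [247.32 215.3 ] [228.7  183.63] [604.9 -23.1  95.7] 0.74
dz/px side [-0.20034715 -2.60178741] [-0.00848649 -2.49718211]
235 259 185 200
[112 205 250 253 252 252 251 250 251 254 255 255 254 253 252 252 252 252
 251 242 176 102  86]
[115 126 137 141 145 146 175 247 255 254 252 253 254 254 254 254 254 254
 252 251 251 250 250 250 247 247 248 251 253 254 242 119  68  73  90  82
  83  97]
```

Run:
```python
from fit import *
G,T=np.load('g.npy',allow_pickle=True); p=np.array([523.73,-27.1,185.58])
h=G["frame"].astype(float).min(2)
def edge(m,cols,lo,hi):
    out=[]
    for c in cols:
        v=m[lo:hi,c]; i=np.argmax(v>=.5); out.append(lo+i-(v[i]-.5)/(v[i]-v[i-1]))
    return np.array(out)
cols=range(238,257,2)
bg=np.array([h[178:181,c].mean() for c in cols]); 
obs=np.clip((h-80)/(245-80),0,1)
e0=edge(obs,cols,178,195); e1=edge(sil(G,[cyl(0,42,-8,8)],[p[0]+84.5,p[1]-.8,p[2]+2,0]),cols,178,195)
print('top edge obs-pred px',(e0-e1).round(2),np.mean(e0-e1))
print('bottom cols'); 
for c in (250,252,254): print(h[194:206,c].astype(int), sil(G,[cyl(0,42,-8,8)],[p[0]+84.5,p[1]-.8,p[2]+2,0])[194:206,c].round(1))
for r in(188,190,192):
    a=sil(G,[cyl(0,42,-8,8)],[p[0]+84.5,p[1]-.8,p[2]+2,0])[r]; o=obs[r]; print(r,'width sums',a[228:266].sum().round(2),o[228:266].sum().round(2), 'R edge',np.round(a[256:263],2),o[256:263].round(2),'L',a[231:238].round(2),o[231:238].round(2))
# top view: head upper edge (far x)
tm=sil(T,[cyl(0,42,-8,8)],[p[0]+84.5,p[1]-.8,p[2]+2,0]); ot=T["frame"].astype(float).min(2)
for c in(229,231): print('top',ot[162:174,c].astype(int),tm[162:174,c].round(2))
```

```text
top edge obs-pred px [-1.37 -1.53 -1.34 -1.54 -1.22 -0.88 -0.67 -1.03 -0.78 -0.97] -1.13255927772432
bottom cols
[251 253 251 249 249 238 195 154 143 136 113  88] [1.  1.  1.  1.  1.  1.  0.7 0.  0.  0.  0.  0. ]
[253 252 249 248 245 221 159 142 142 137 134 113] [1.  1.  1.  1.  1.  1.  0.4 0.  0.  0.  0.  0. ]
[254 249 243 241 228 180 148 142 141 142 143 116] [1.  1.  1.  1.  1.  0.8 0.  0.  0.  0.  0.  0. ]
188 width sums 21.78 25.93 R edge [1.   0.96 0.26 0.   0.   0.   0.  ] [1.   1.   0.76 0.19 0.04 0.03 0.  ] L [0.   0.   0.   0.   0.   0.55 1.  ] [0.33 0.36 0.36 0.39 0.69 1.   1.  ]
190 width sums 24.31 25.88 R edge [1.   1.   1.   0.44 0.   0.   0.  ] [1.   1.   1.   0.39 0.02 0.   0.  ] L [0.   0.   0.   0.01 0.85 1.   1.  ] [0.36 0.38 0.36 0.54 1.   1.   1.  ]
192 width sums 24.47 26.19 R edge [1.   1.   1.   0.53 0.   0.   0.  ] [1.   1.   0.62 0.03 0.   0.   0.  ] L [0.   0.   0.   0.03 0.91 1.   1.  ] [0.36 0.36 0.5  0.82 0.94 1.   1.  ]
top [166 169 166 167 166 168 188 213 202 170 177 177] [0.   0.   0.   0.   0.   0.   0.36 1.   1.   1.   1.   1.  ]
top [165 167 168 167 169 167 181 206 211 182 178 179] [0.   0.   0.   0.   0.   0.   0.18 0.96 1.   1.   1.   1.  ]
```

```bash
python3 -m handwheel '-0.003 -0.0025 0.005 0; 0 -0.0023 0.0046 0; 0 0 0 0; 0 0 0 0; 0 0 0 0; 0 0 0 0; 0 0 0 0; 0 0 0 0'; python3 m3.py
```

```text
t: 19.6
position: [520.8, -21.7, 176.0]
orientation: [[1.0, -0.009, 0.0], [-0.009, -1.0, -0.0], [0.0, 0.0, -1.0]]
wrist_force: [-0.3, 0.1, -0.6]
width: 0.262
gripper_force: 81.3
[520.72612664 -21.70785779 175.98135798] 19.7 [[1.0, -0.0089, 0.0001], [-0.0089, -1.0, -0.0], [0.0001, 0.0, -1.0]]
tip [([200.56, 205.67], np.int32(9))] [([202.6, 149.2], np.int32(5))]
[([302.7, 167.7], 0.63), ([254.0, 195.0], 0.55), ([315.6, 191.3], 0.5)]
[([368.2, 218.7], 0.9), ([312.8, 232.2], 0.72)]
exp lens [247.2215452  195.58518384]
exp lens [227.87005071 179.68718667]
```

View pics/g1.png

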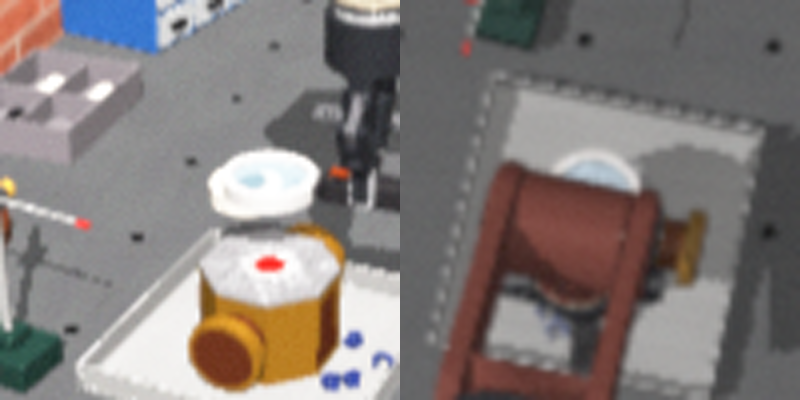

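The lens sits level over the seat ring (left crop (268,178)), the scriber is untouched, the chips are in the tray and the arm is still. I'm handing it in.

```bash
python3 -c "
from cell import bot; print(bot.sign_off())"
```

```text
the job is handed in; nothing more can be done
None
```

The job is handed in at about 20 s of the 70 s allowed; the sign-off gave no verdict. All four chips are in the tray and the scraper stands upright and released on the table. The arm is holding the loupe level over the seat ring at about 178 mm, a focal height I corrected down from a measured 180 mm because the side camera read about 2–3 mm high.

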